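Lock a bayonet filter cartridge into its port

TASK

Fit the loose filter cartridge into the round bayonet port: find by gentle feel where its two lugs drop into the slots of the port's ring, push it down against the spring, turn it clockwise (seen from above) about a quarter turn to the stop, and let the spring lift it into its locked seat, then let go of it. Do not press or wrench it against the port with more than about 30 N in all, and leave the beaker, bottle, tape roll and weighing boat where they are.

Things in the scene. Friction and masses are not known exactly. Their poses are not given: they have to be found in the camera images.
- cartridge: Loose white filter cartridge, upright on the bench, 93 mm high, 80 to 170 g. Origin: centre of its underside, z up its axis. Round body, 33 mm diameter, z 0 to 57 mm (foot chamfered 3 mm). Two opposite lugs along its x axis near the foot; a flat wing grip on top, in line with the lugs. Half a turn about z makes no difference.
- wing (a point): On the cartridge's axis, 79 mm above its underside: where to pinch the wing grip, which is 44 mm long along the cartridge's x, 14 mm thick along y (pinch across this) and stands from 57 to 93 mm above the underside.
- lugs (a point): On the cartridge's axis at mid height of the two lugs, 16.5 mm above its underside. The lugs run along x, 48 mm across their ends, 9 mm wide along y, 5 mm high (14 to 19 mm above the underside).
- port: Filter port, fixed to the bench: grey round pot, 88 mm diameter, on a 92 mm square base plate. Origin: centre of its underside on the bench, z up the port's axis. A metal bayonet ring sits in its mouth; the ring's two slots lie anywhere near the port's x axis: the ring is clamped up to 32 degrees (0.55 rad) off it, either way, not measured; find the slots by feel or by eye.
- mouth (a point): Centre of the ring's top face, 62 mm above the bench. Central hole 37 mm diameter; two opposite slots, 38 degrees wide, reaching 26 mm from the axis, a dark dot at the outer end of each. The lugs have about 5 degrees of play either way in the slots. While the lugs still rest on the ring's face, the cartridge's underside is 48 mm above the bench.
- spring_plate (a point): Top of the sprung plate in the port, 41 mm above the bench as it starts (this point stays). It meets the cartridge's underside once the lugs are in the slots. Resists with 5 N, growing 0.7 N per mm, to a hard end 10.5 mm down (12.4 N). With the underside below 34 mm the lugs are under the ring's ridge: clockwise turning is free, the other way is blocked.
- locked_seat (a point): Where the centre of the cartridge's underside ends up when locked, 38 mm above the bench. 75 to 91 degrees clockwise of the slots the lugs lie under two recesses 4 mm deep, with a hard stop at their far end; when eased up there, the spring lifts the cartridge into them. Let go earlier under the ridge it just stays, 34 mm up or lower, not locked.
- beaker: Plastic beaker, 71 mm diameter, 91 mm high, origin at the centre of its underside. Leave it alone.
- bottle_small: Small capped bottle, 43 mm diameter, 86 mm high, origin at the centre of its underside. Leave it alone.
- tape_roll: Roll of tape lying flat, 82 mm diameter, 19 mm high, origin at the centre of its underside. Leave it alone.
- weigh_boat: White square weighing boat, 82 mm wide, 19 mm high, origin at the centre of its underside. Leave it alone.
There are look-alikes about, which are no part of the job. Leave any turquoise or yellow look-alike of the cartridge alone.

How it is judged (in metres and radians):
On the way:
1. the cartridge's lugs have dropped into the slots of the port's ring (z of cartridge in the frame of port below 0.044 m and horizontal distance between cartridge and port below 0.004 m and angle between cartridge's own z axis and vertical below 0.1 rad).
At the end, for the whole second after the job is handed in: The cartridge sits locked in the port and at rest: its underside 36.5 to 39.5 mm above the port's underside (spring-lifted into the recesses), within 4 mm of the port's axis, within 0.1 rad of upright (z of cartridge in the frame of port between 0.0365 and 0.0395 m and horizontal distance between cartridge and port below 0.004 m and angle between cartridge's own z axis and vertical below 0.1 rad and linear speed of cartridge below 0.02 m/s); the robot touches nothing.
It fails at once if the cartridge is pressed or wrenched against the port with more than 32 N in all (spring, ring and pot together) (contact force between cartridge and port above 32 N).
It fails at once if the beaker, bottle, tape roll or weighing boat is moved by more than 25 mm (distance of any of beaker, bottle_small, tape_roll, weigh_boat from where it was at the start of the episode above 0.025 m).
It also fails if it takes over 72 s, if anything falls off the work surface, if the arm or the gripper's body presses on something with over 40 N, if the wrist force passes 120 N, or if a joint passes its speed limit or range.

ROBOT

A 6-joint arm with a two-finger parallel gripper is mounted at the origin on a cart in front of the work surface, level with it; the furniture and walls round the work are solid. World frame = base frame: x ahead of the robot, y to its left, z up, the work surface at z = 0. Lengths are in mm, angles in rad, forces in N, time in s.
With the tool pointing down it reaches from about 350 to 875 mm from the base axis. Payload 4.2 kg.
Tool frame: the origin (TCP) lies midway between the tips of the shut fingers; the grasp point (between the pads) lies 19 mm behind it (tcp_to_grasp is the distance from the TCP to the grasp point, in mm); z points along the fingers, y is the line along which they close (so a half turn about z gives the same grasp; the last joint's range is limited). The gripper opens to 85 mm and grips with 20 to 120 N. Pads are 22 mm wide; open, the fingers measure 114 mm over their backs; the gripper's body (76 mm by 85 mm) begins 54 mm behind the grasp point. The pads swing forward as they close: fully open they stand 13 mm farther back than shut.
Start: joints at [1.416, 0.385, 0.008, 0, -1.194, -0.259], TCP at [251.274, 572.242, 231.312] pointing down, gripper open.
Joint ranges: [-3.14, 3.14], [-1.21, 2.06], [-1.07, 1.41], [-3.16, 2.05], [-2.99, -0.16], [-3.1, 3.1]. Speed limits (rad/s): [2.79, 2.79, 3.14, 3.14, 3.14, 3.14].

INTERFACE

Orientations are given as a unit quaternion [x, y, z, w].
In Python, from bench import read_state, get_image, job_done, tcp_to_grasp gives the robot as it stands.
- The arm moves only by the tool jog_arm, never from a script. Its argument "plan" is a list of rows, each a list of 3 entries, a list of its own where there are three numbers: the finger opening in mm, from 0 to 85.4, then the shift along the tool's x, y, z as a fraction of full scale, then the turn, a rotation vector about the tool's x, y, z as a fraction of full scale. A call has 1 to 10 rows; each row is the pose to reach, as a shift and turn from the pose commanded when the call began, along the tool's axes at that moment; what a row does not reach only later rows make up. Full scale, the value 1, is 0.1 m for a shift and 60 degrees for a turn. A row lasts 1/8 s, in which the tool goes at most 62.5 mm and 10.7 degrees, less where a joint would pass 70% of its speed; a pose out of reach is approached as far as the arm can. A call with a number of a shift or a turn outside -1 to 1 is refused whole. A call with a gripper value outside its range is refused whole. The fingers move at their own pace and stop on an object; the grip force is fixed at half the most. Time passes only in rows, so rows that repeat a pose let the fingers close. It gives the time, the measured TCP pose, the force, the opening and the grip force at its end, in the units of the state.
- read_state(): the state, without advancing time (a new reading comes with each control period).
- get_image(name): name is "side" or "top" or "wrist"; returns a dict with "img" (384x512x3 uint8, red, green, blue), "range_z" (384x512 float32, mm along the optical axis (not along the pixel's ray), 0 where there is no reading), "intrinsics" (3x3 intrinsics, pixels), "extrinsics" (4x4, takes a point from camera to world coordinates); the wrist camera has in their place "tool_from_camera" (4x4, takes a point from camera to tool coordinates, whose origin is the TCP and whose axes are the flange's). Camera axes: x right, y down, z forward; pixel columns grow to the right and rows downward; lengths in mm; the calibration is good to about 2 mm. The wrist camera is an equidistant fisheye: a pixel r from the principal point sees the ray r / f radians off the axis. A picture is of the moment at which its call begins: read the wrist's pose just before it.
- job_done(): hands the job in; it is judged then, once.
The state is a dict: "clock": time; "joints": joint angles; "joint_vel": joint speeds; "joint_efforts": joint torques, N m; "position": TCP position; "ee_rot": TCP orientation; "contact_force": force on the tool from outside, world axes, zero at the start; "wrist_torque": the same for the moment, N m; "gripper_width": finger opening in mm; "grasp_force": force on a finger pad.
Only numpy, scipy, OpenCV 4.12 (cv2) and the standard library are available. Lean on these libraries where they do the work, as an engineer would, in place of code of your own. Each camera call takes 0.05 s, during which the arm holds its last target. There are 200 camera calls.

## Working session

There is one attempt and no reset: what is moved stays moved. The work goes in short steps, Python scripts to look and compute and a tool call to move; the robot and the scene stay as the last step left them, time stands still between calls to the robot, and variables do not carry over. Pictures are saved under pics/ and viewed, at most 10 in all, crops included, and the job is handed in when it is done.

Besides the shell and the picture viewer there is one more tool, called after "Emit:" as name(argument=value, ...), one argument or row to a line, values as JSON. jog_arm: Moves the arm, as the interface text tells. Its arguments: {"type":"object","properties":{"plan":{"type":"array"}},"required":["plan"]}

```bash
mkdir -p pics
python3 - <<'E'
from bench import *
import cv2,numpy as np
s=read_state();print(s);print(tcp_to_grasp)
for n in("top","side"):
    d=get_image(n);cv2.imwrite(f"pics/{n}0.png",d["img"][:,:,::-1]);np.savez(f"{n}0.npz",**d);print(d["intrinsics"],d["extrinsics"])
a=[cv2.imread(f"pics/{n}0.png") for n in("top","side")]
cv2.imwrite("pics/both.png",np.vstack([a[0],a[1]])[:, :])
E
```

```text
{'clock': 0.0, 'joints': array([ 1.41561253e+00,  3.85528015e-01,  6.62720155e-03, -4.91293075e-04,
       -1.19401225e+00, -2.58580238e-01]), 'joint_vel': array([-5.75324998e-04, -1.39803484e-03,  2.54985804e-04, -3.23260005e-04,
       -6.29102434e-04,  4.39847832e-05]), 'joint_efforts': array([ 3.69885147e-04, -3.92292917e+01,  1.88406819e+01,  4.18634266e+00,
       -4.61142496e-03, -5.58969020e-06]), 'position': array([251.04696222, 571.72111623, 230.24050267]), 'ee_rot': array([ 9.78656941e-01, -2.05497979e-01, -1.73322807e-04,  1.06875396e-03]), 'contact_force': array([0.82236261, 0.01445053, 0.32204067]), 'wrist_torque': array([ 0.00212196,  0.07264105, -0.0180347 ]), 'grasp_force': 0.0, 'gripper_width': 85.37042859486318}
18.700000000000003
[[449.60770863   0.         249.59371114]
 [  0.         449.60770863 187.13383682]
 [  0.           0.           1.        ]] [[ 2.50620248e-02 -9.96969733e-01  7.36426945e-02  3.92046669e+02]
 [-9.99670004e-01 -2.54089310e-02 -3.77743818e-03  1.22746048e+02]
 [ 5.63717368e-03 -7.35237225e-02 -9.97277536e-01  1.16609138e+03]
 [ 0.00000000e+00  0.00000000e+00  0.00000000e+00  1.00000000e+00]]
[[379.99310694   0.         256.15745405]
 [  0.         379.99310694 191.82486826]
 [  0.           0.           1.        ]] [[ 9.83394992e-01 -7.75434062e-02  1.64077147e-01  3.03341305e+02]
 [-1.81235579e-01 -4.66354296e-01  8.65833319e-01 -9.23893496e+02]
 [ 9.37841750e-03 -8.81192766e-01 -4.72664103e-01  6.24217332e+02]
 [ 0.00000000e+00  0.00000000e+00  0.00000000e+00  1.00000000e+00]]
```

View pics/top0.png

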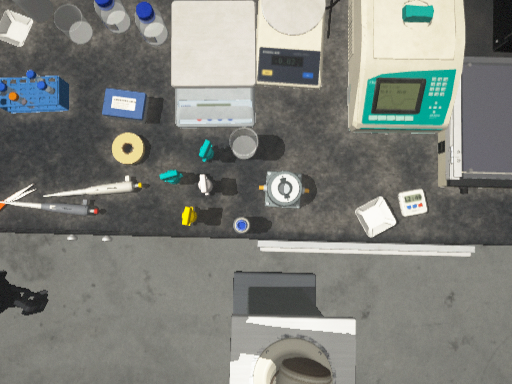

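View pics/side0.png

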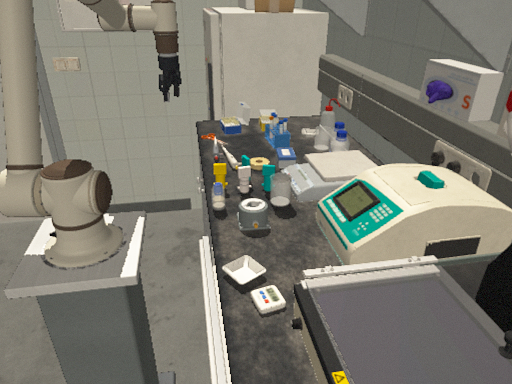

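```bash
cat > h.py <<'E'
from bench import *
import cv2,numpy as np
from scipy.spatial.transform import Rotation as R
def cloud(d):
    K,E=d["intrinsics"],d["extrinsics"];z=d["range_z"]
    v,u=np.mgrid[:384,:512]
    p=np.stack([(u-K[0,2])/K[0,0]*z,(v-K[1,2])/K[1,1]*z,z],-1)
    return p@E[:3,:3].T+E[:3,3]
def delta(pos,rotm=None):
    """row numbers from current pose to target"""
    s=read_state();r=R.from_quat(s["ee_rot"])
    sh=r.inv().apply(np.array(pos)-s["position"])/100
    t=(r.inv()*R.from_matrix(rotm)).as_rotvec()/np.radians(60) if rotm is not None else 0
    return sh.round(4),t
E
python3 - <<'E'
from h import *
d=np.load("top0.npz");P=cloud(d)
def show(n,c0,c1,r0,r1,zlo,zhi):
    q=P[r0:r1,c0:c1].reshape(-1,3);q=q[(q[:,2]>zlo)&(q[:,2]<zhi)]
    print(n,len(q),q.mean(0).round(1),q.min(0).round(),q.max(0).round())
    return q
show("cart",194,218,170,200,15,120)
q=show("carttop",194,218,170,200,75,120)
w,v=np.linalg.eigh(np.cov(q[:,:2].T));print(w,np.degrees(np.arctan2(v[1,1],v[0,1])))
show("port",255,312,165,212,50,75)
show("plate",255,312,165,212,3,30)
s=np.load("side0.npz");P=cloud(s)
show("cart side",232,255,163,197,20,100);show("port side",235,275,195,238,50,75)
show("cart side top",232,255,163,197,75,120)
im=d["img"][130:240,160:320,::-1]
cv2.imwrite("pics/crop.png",cv2.resize(im,None,fx=5,fy=5,interpolation=cv2.INTER_CUBIC))
E
```

```text
cart 202 [475.7 228.6  73.3] [454. 215.  15.] [498. 247.  96.]
carttop 115 [476.9 230.7  91.1] [455. 222.  77.] [498. 241.  96.]
[ 18.67152698 156.76782142] -171.86243785829066
port 774 [473.1  33.   60.3] [432. -11.  50.] [517.  76.  67.]
plate 517 [472.4  34.4   9. ] [417. -42.   3.] [539. 106.  30.]
cart side 287 [481.3 243.5  60.1] [458. 213.  20.] [547. 427.  96.]
port side 385 [474.6  23.7  59.6] [433. -14.  50.] [518.  74.  66.]
cart side top 87 [480.2 231.8  85.9] [458. 220.  75.] [508. 301.  96.]
```

View pics/crop.png

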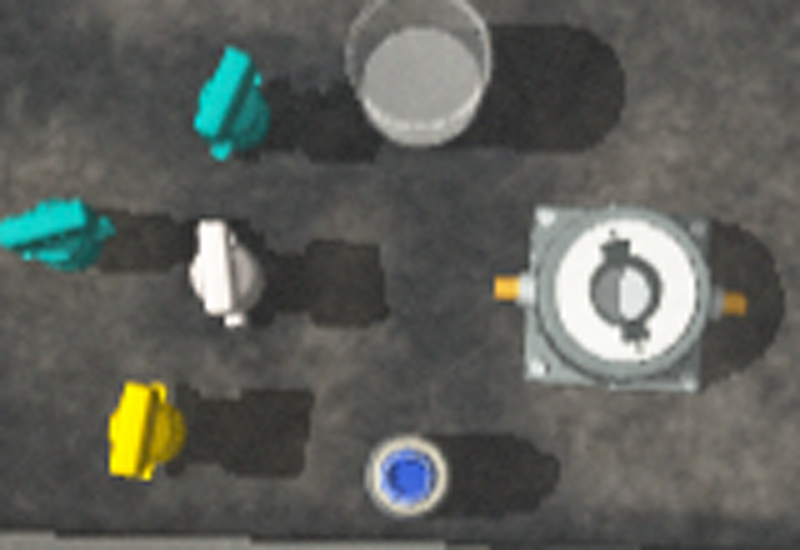

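Emit:
jog_arm(
  plan=[
    [60,[0.43,0.275,0],[0,0,0]],
    [60,[0.86,0.55,0],[0,0,0]],
    [60,[0.86,0.55,0],[0,0,0]],
  ],
)

```text
clock: 0.48
position: [309.1, 484.6, 231.2]
ee_rot: [0.978, -0.207, -0.0, 0.001]
contact_force: [0.4, -0.3, 0.0]
gripper_width: 60.2
grasp_force: 0.0
```

Emit:
jog_arm(
  plan=[
    [60,[0.43,0.275,0],[0,0,0]],
    [60,[0.86,0.55,0],[0,0,0]],
    [60,[0.86,0.55,0],[0,0,0]],
  ],
)

```text
clock: 0.85
position: [365.4, 400.4, 231.2]
ee_rot: [0.978, -0.207, -0.0, 0.0]
contact_force: [-0.3, 0.8, 1.0]
gripper_width: 60.0
grasp_force: 0.0
```

Emit:
jog_arm(
  plan=[
    [60,[0.43,0.275,0],[0,0,0]],
    [60,[0.86,0.55,0],[0,0,0]],
    [60,[0.86,0.55,0],[0,0,0]],
  ],
)

```text
clock: 1.23
position: [422.0, 316.2, 231.1]
ee_rot: [0.978, -0.207, -0.0, 0.0]
contact_force: [-0.5, -0.5, -0.4]
gripper_width: 60.1
grasp_force: 0.0
```

Emit:
jog_arm(
  plan=[
    [60,[0.3,0.2,0],[0,0,-0.17]],
    [60,[0.6,0.4,0],[0,0,-0.34]],
    [60,[0.8,0.55,0],[0,0,-0.533]],
    [60,[0.8,0.55,0],[0,0,-0.533]],
    [60,[0.8,0.55,0],[0,0,-0.533]],
    [60,[0.8,0.55,0],[0,0,-0.533]],
  ],
)

```text
clock: 1.98
position: [471.9, 236.0, 231.2]
ee_rot: [0.997, 0.072, -0.0, -0.0]
contact_force: [-0.5, 0.5, 0.6]
gripper_width: 59.8
grasp_force: 0.0
```

Run:
```python
from h import *
s=read_state();print({k:s[k] for k in("clock","position","ee_rot","joints","contact_force")})
d=get_image("wrist");np.savez("w0.npz",pos=s["position"],q=s["ee_rot"],**d);print(d["intrinsics"],d["tool_from_camera"])
cv2.imwrite("pics/w0.png",d["img"][:,:,::-1])
```

```text
{'clock': 1.975, 'position': array([471.88593835, 236.04542035, 231.21629216]), 'ee_rot': array([ 9.97374498e-01,  7.24162114e-02, -3.05072251e-05, -4.61115955e-05]), 'joints': array([ 7.71452138e-01,  2.19227790e-01, -2.29659300e-01, -1.21936672e-04,
       -1.12189661e+00,  9.44356415e-01]), 'contact_force': array([-0.45007109,  0.4636136 ,  0.55061101])}
[[297.31863964   0.         256.46127526]
 [  0.         297.31863964 197.65008413]
 [  0.           0.           1.        ]] [[ 2.81396261e-04 -9.46672321e-01 -3.22197825e-01  8.49996820e+01]
 [ 9.99999804e-01  8.64445037e-05  6.19375960e-04 -6.11244117e-01]
 [-5.58493846e-04 -3.22197936e-01  9.46672160e-01 -1.42005620e+02]
 [ 0.00000000e+00  0.00000000e+00  0.00000000e+00  1.00000000e+00]]
```

View pics/w0.png

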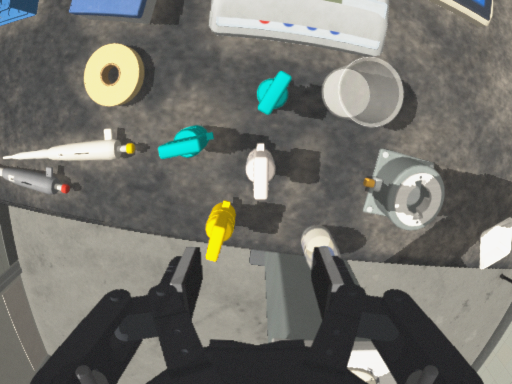

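```bash
cat >> h.py <<'E'
def wcloud(d,pos,q):
    K=d["intrinsics"];z=d["range_z"];v,u=np.mgrid[:384,:512]
    a=(u-K[0,2])/K[0,0];b=(v-K[1,2])/K[1,1];t=np.hypot(a,b)+1e-9
    k=np.tan(np.minimum(t,1.4))/t
    p=np.stack([a*k*z,b*k*z,z],-1);T=d["tool_from_camera"]
    return R.from_quat(q).apply((p@T[:3,:3].T+T[:3,3]).reshape(-1,3)).reshape(384,512,3)+pos
E
python3 - <<'E'
from h import *
d=dict(np.load("w0.npz"));P=wcloud(d,d["pos"],d["q"])
q=P[135:205,240:282].reshape(-1,3);print(np.percentile(q[:,2],[5,50,95]))
t=q[(q[:,2]>85)&(q[:,2]<105)];print(len(t),t.mean(0),t.min(0),t.max(0))
print(cv2.minAreaRect(t[:,:2].astype(np.float32)))
q=P[140:235,360:450].reshape(-1,3);t=q[(q[:,2]>58)&(q[:,2]<66)];print(len(t),cv2.minEnclosingCircle(t[:,:2].astype(np.float32)),np.median(t[:,2]))
t=q[(q[:,2]>52)&(q[:,2]<72)];print(len(t),cv2.minAreaRect(t[:,:2].astype(np.float32)))
E
```

```text
[-1.73404306e+00 -3.24460985e-02  9.25142086e+01]
631 [482.56595705 234.00138897  91.53778332] [458.89679313 224.42791274  85.09326938] [503.7979476  243.11250186  94.41330718]
((481.3241271972656, 233.86537170410156), (44.595062255859375, 15.16915512084961), 8.99167537689209)
1937 ((476.9154968261719, 35.17359924316406), 42.84673309326172) 60.87343805960285
2544 ((476.5809631347656, 35.84239959716797), (87.77375030517578, 85.16552734375), 20.89422035217285)
```

Emit:
jog_arm(
  plan=[
    [50,[0.09,0.035,0.3],[0,0,-0.012]],
    [50,[0.09,0.035,0.7],[0,0,-0.012]],
    [50,[0.09,0.035,1.0],[0,0,-0.012]],
    [50,[0.09,0.035,1.0],[0,0,-0.012]],
    [50,[0.09,0.035,1.0],[0,0,-0.012]],
  ],
)

```text
clock: 2.65
position: [482.5, 233.6, 132.6]
ee_rot: [0.997, 0.079, 0.001, -0.0]
contact_force: [-0.3, 0.3, -0.6]
gripper_width: 50.2
grasp_force: 0.0
```

Run:
```python
from h import *
s=read_state();print(s["position"],s["ee_rot"])
d=get_image("wrist");P=wcloud(d,s["position"],s["ee_rot"])
cv2.imwrite("pics/w1.png",d["img"][:,:,::-1])
# white-ish pixels near cartridge
m=(P[...,2]>88)&(P[...,2]<100)&(np.hypot(P[...,0]-481,P[...,1]-234)<35)
t=P[m];print(len(t),t.mean(0),cv2.minAreaRect(t[:,:2].astype(np.float32)),np.percentile(t[:,2],[5,50,95]))
m=(P[...,2]>58)&(P[...,2]<66)&(np.hypot(P[...,0]-476,P[...,1]-35)<60)
t=P[m];print(len(t),t.mean(0),cv2.minEnclosingCircle(t[:,:2].astype(np.float32)))
```

```text
[482.46827376 233.62714158 132.59195977] [ 9.96892407e-01  7.87667750e-02  1.05844679e-03 -4.51113733e-04]
1166 [483.47143031 234.10106893  91.83644563] ((481.70013427734375, 233.90431213378906), (43.43012237548828, 14.32712459564209), 7.70080041885376) [89.95463959 91.99115413 93.09267956]
2617 [479.21197439  39.96045899  60.49615922] ((477.5102844238281, 35.43606185913086), 42.84778594970703)
```

View pics/w1.png

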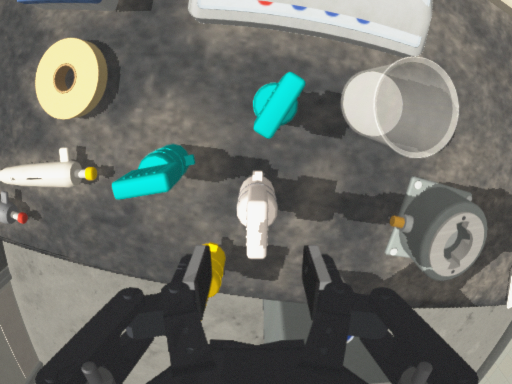

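Emit:
jog_arm(
  plan=[
    [46,[-0.008,0,0.3],[0,0,0]],
    [46,[-0.008,0,0.6],[0,0,0]],
    [46,[-0.008,0,0.72],[0,0,0]],
    [46,[-0.008,0,0.72],[0,0,0]],
    [5,[-0.008,0,0.72],[0,0,0]],
    [5,[-0.008,0,0.72],[0,0,0]],
    [5,[-0.008,0,0.72],[0,0,0]],
    [5,[-0.008,0,0.72],[0,0,0]],
    [5,[-0.008,0,0.72],[0,0,0]],
    [5,[-0.008,0,0.72],[0,0,0]],
  ],
)

```text
clock: 3.95
position: [481.8, 233.3, 60.7]
ee_rot: [0.997, 0.079, 0.001, -0.001]
contact_force: [-0.5, 0.4, 6.2]
gripper_width: 13.4
grasp_force: 59.1
```

Emit:
jog_arm(
  plan=[
    [5,[0,0,0],[0,0,0]],
    [5,[0,0,0],[0,0,0]],
    [5,[0,0,0],[0,0,0]],
  ],
)

```text
clock: 4.32
position: [481.8, 233.3, 60.7]
ee_rot: [0.997, 0.079, 0.001, -0.001]
contact_force: [-1.3, -0.1, 6.6]
gripper_width: 13.5
grasp_force: 59.1
```

Emit:
jog_arm(
  plan=[
    [5,[0,0,-0.3],[0,0,0]],
    [5,[0,0,-0.6],[0,0,0]],
    [5,[0,0,-0.9],[0,0,0]],
    [5,[-0.09,0.48,-0.9],[0,0,0]],
    [5,[-0.18,0.97,-0.9],[0,0,0]],
    [5,[-0.18,0.97,-0.9],[0,0,0]],
    [5,[-0.18,0.97,-0.9],[0,0,0]],
    [5,[-0.18,0.97,-0.9],[0,0,0]],
  ],
)

```text
clock: 5.32
position: [478.4, 134.8, 149.2]
ee_rot: [0.997, 0.079, -0.0, -0.0]
contact_force: [-0.6, -0.5, -1.2]
gripper_width: 13.1
grasp_force: 58.8
```

Run:
```python
from h import *
s=read_state();print(s["position"],s["ee_rot"],s["contact_force"])
d=get_image("wrist");P=wcloud(d,s["position"],s["ee_rot"])
cv2.imwrite("pics/w2.png",d["img"][:,:,::-1]);np.savez("w2.npz",P=P,img=d["img"])
m=(P[...,2]>57)&(P[...,2]<68)&(np.hypot(P[...,0]-476,P[...,1]-35)<55)
t=P[m];print(len(t),t.mean(0),cv2.minEnclosingCircle(t[:,:2].astype(np.float32)),np.percentile(t[:,2],[5,50,95]))
# resample to rectified top view at ring height, 0.2mm/px... nearest
from scipy.interpolate import griddata
mm=(np.hypot(P[...,0]-476,P[...,1]-35)<60)
X,Y=np.meshgrid(np.arange(5,66,.2)[::-1],np.arange(446,507,.2)[::-1])
g=griddata((P[mm][:,1],P[mm][:,0]),d["img"][mm][:,::-1].astype(float),(X,Y),method="linear",fill_value=0)
cv2.imwrite("pics/w2r.png",np.hstack([g,cv2.resize(d["img"][150:350,200:500,::-1],(450,305))]))
```

```text
[478.42869195 134.75015834 149.17949289] [ 9.96889339e-01  7.88139887e-02 -3.29531357e-05 -2.41882464e-05] [-0.57448706 -0.47337659 -1.2084844 ]
4557 [480.1049961   38.11158343  60.08751511] ((477.6168518066406, 34.770050048828125), 43.186790466308594) [57.52500502 60.64687148 62.21907929][ WARN:0@1.478] global loadsave.cpp:1063 imwrite_ Unsupported depth image for selected encoder is fallbacked to CV_8U.
```

View pics/w2r.png

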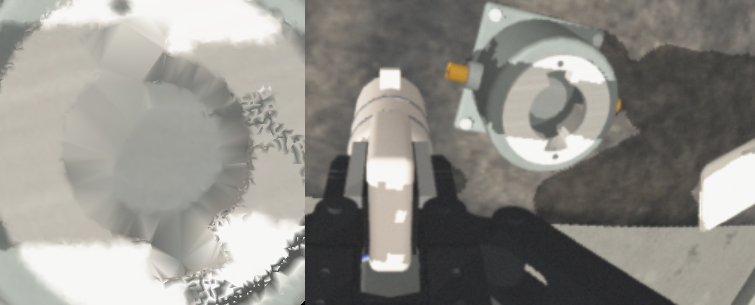

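Run:
```python
from h import *
w=np.load("w2.npz");P=w["P"];g=cv2.cvtColor(w["img"],cv2.COLOR_RGB2GRAY)
D=[]
for u,v in((370,192),(366,254)):
    b=g[v-5:v+6,u-5:u+6].astype(int);print(b)
    wt=np.clip(np.median(b)-25-b,0,None);vv,uu=np.mgrid[v-5:v+6,u-5:u+6]
    c=(wt*uu).sum()/wt.sum(),(wt*vv).sum()/wt.sum()
    p=np.array([cv2.remap(P[...,i].astype(np.float32),np.float32([[c[0]]]),np.float32([[c[1]]]),1)[0,0] for i in range(3)]);D.append(p);print(c,p)
a=D[0]-D[1];print((D[0]+D[1])/2,np.linalg.norm(a),np.degrees(np.arctan2(a[1],a[0])))
```

```text
[[238 242 244 246 246 246 246 246 246 246 246]
 [246 247 247 247 247 246 246 247 247 247 247]
 [247 247 247 245 240 238 240 246 247 247 247]
 [247 247 246 230 171 155 172 237 247 247 247]
 [247 247 244 201 143 135 145 218 246 247 247]
 [247 247 243 195 143 135 154 221 246 247 247]
 [247 247 245 228 179 165 207 241 246 246 246]
 [245 246 246 244 237 235 242 246 246 246 246]
 [221 224 224 220 214 213 229 231 233 241 244]
 [162 155 148 143 138 137 154 157 168 215 233]
 [121 118 117 114 114 114 117 122 155 213 224]]
(np.float64(369.2192943278249), np.float64(194.83921393479233)) [502.6555   41.27082  61.09041]
[[229 220 221 223 224 225 230 241 246 246 246]
 [246 246 246 246 245 241 236 245 247 247 247]
 [247 247 247 245 225 175 165 218 245 246 247]
 [247 246 246 242 176 139 136 169 242 246 247]
 [247 247 246 240 168 143 153 200 245 247 247]
 [247 247 247 245 222 206 226 242 246 247 247]
 [247 247 247 247 245 245 246 247 247 246 246]
 [247 247 247 247 246 245 245 243 240 233 224]
 [239 242 241 239 229 228 223 214 207 196 191]
 [193 195 194 192 190 189 189 188 186 186 186]
 [181 180 182 183 183 185 186 185 185 185 183]]
(np.float64(366.42147435897436), np.float64(255.71955128205127)) [444.55823   25.75852   61.225357]
[473.60687   33.51467   61.157883] 60.132698 14.949552
```

Run:
```python
from h import *
w=np.load("w2.npz");P=w["P"]
D=[]
for c in((369.95,191.45),(366.7,252.3)):
    p=np.array([cv2.remap(P[...,i].astype(np.float32),np.float32([[c[0]]]),np.float32([[c[1]]]),1)[0,0] for i in range(3)]);D.append(p);print(c,p)
a=D[0]-D[1];print((D[0]+D[1])/2,np.linalg.norm(a),np.degrees(np.arctan2(a[1],a[0])))
```

```text
(369.95, 191.45) [505.7705   41.54458  61.27   ]
(366.7, 252.3) [448.41846   26.973911  61.79333 ]
[477.09448   34.259247  61.531666] 59.17631 14.254787
```

Emit:
jog_arm(
  plan=[
    [5,[-0.08,0.5,0],[0,0,-0.04]],
    [5,[-0.17,0.99,0],[0,0,-0.087]],
    [5,[-0.17,0.99,0],[0,0,-0.087]],
    [5,[-0.17,0.99,0],[0,0,-0.087]],
    [5,[-0.17,0.99,0],[0,0,-0.087]],
  ],
)

```text
clock: 6.0
position: [477.3, 34.6, 149.3]
ee_rot: [0.992, 0.124, 0.0, -0.0]
contact_force: [1.1, 0.4, -0.7]
gripper_width: 13.2
grasp_force: 59.1
```

Run:
```python
from h import *
s=read_state();print(s["position"],s["ee_rot"],s["contact_force"],s["wrist_torque"],s["joints"])
d=get_image("wrist");P=wcloud(d,s["position"],s["ee_rot"])
cv2.imwrite("pics/w3.png",cv2.resize(d["img"][120:340,130:390,::-1],None,fx=2.7,fy=2.7))
```

```text
[477.2947939   34.64013526 149.34153001] [ 9.92223745e-01  1.24466918e-01  1.51597728e-04 -5.24012663e-05] [ 1.13236768  0.44299193 -0.66909976] [ 0.03220368 -0.03529569 -0.01510696] [ 4.12904332e-01  2.19109615e-01 -4.60053156e-01 -1.84233599e-05
 -8.91313079e-01  1.40748468e+00]
```

View pics/w3.png

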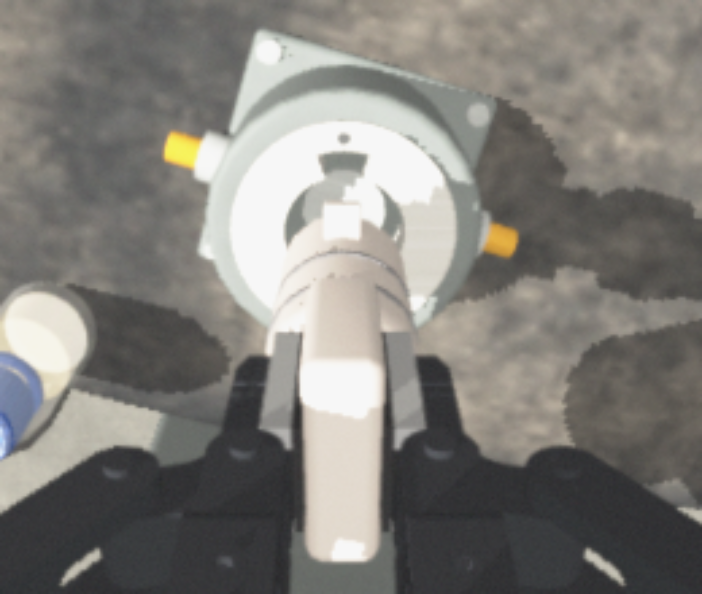

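Emit:
jog_arm(
  plan=[
    [5,[0,0,0.12],[0,0,0]],
    [5,[0,0,0.22],[0,0,0]],
    [5,[0,0,0.26],[0,0,0]],
    [5,[0,0,0.28],[0,0,0]],
    [5,[0,0,0.3],[0,0,0]],
    [5,[0,0,0.32],[0,0,0]],
    [5,[0,0,0.34],[0,0,0]],
    [5,[0,0,0.36],[0,0,0]],
    [5,[0,0,0.38],[0,0,0]],
    [5,[0,0,0.39],[0,0,0]],
  ],
)

```text
clock: 7.3
position: [476.9, 33.5, 110.2]
ee_rot: [0.992, 0.124, -0.0, 0.0]
contact_force: [-0.2, 0.5, -0.8]
gripper_width: 13.0
grasp_force: 59.1
```

Emit:
jog_arm(
  plan=[
    [5,[0,0,0.01],[0,0,0]],
    [5,[0,0,0.02],[0,0,0]],
    [5,[0,0,0.03],[0,0,0]],
    [5,[0,0,0.03],[0,0,0]],
  ],
)

```text
clock: 7.8
position: [476.9, 33.5, 107.2]
ee_rot: [0.992, 0.124, -0.0, 0.0]
contact_force: [0.1, -0.4, 0.1]
gripper_width: 13.4
grasp_force: 59.1
```

```bash
python3 -c "
from h import *
s=read_state();print(s['position'],s['ee_rot'],s['contact_force'],s['wrist_torque'])"
```

```text
[476.90018191  33.52414131 107.23688547] [ 9.92323827e-01  1.23666535e-01 -9.66214272e-05  1.19950509e-05] [ 0.09948835 -0.39313773  0.10343657] [-0.03656111  0.02484217 -0.01403846]
```

Underside is now at about 46.5 mm with no contact, so the lugs are probably entering the slots. I'll continue gently.

Emit:
jog_arm(
  plan=[
    [5,[0,0,0.01],[0,0,0]],
    [5,[0,0,0.02],[0,0,0]],
    [5,[0,0,0.03],[0,0,0]],
    [5,[0,0,0.03],[0,0,0]],
  ],
)

```text
clock: 8.3
position: [476.9, 33.5, 104.2]
ee_rot: [0.992, 0.124, -0.0, 0.0]
contact_force: [0.5, 0.2, -0.6]
gripper_width: 13.1
grasp_force: 59.1
```

Emit:
jog_arm(
  plan=[
    [5,[0,0,0.01],[0,0,0]],
    [5,[0,0,0.02],[0,0,0]],
    [5,[0,0,0.03],[0,0,0]],
    [5,[0,0,0.03],[0,0,0]],
  ],
)

```text
clock: 8.8
position: [477.1, 33.5, 101.7]
ee_rot: [0.992, 0.124, 0.0, 0.0]
contact_force: [-0.8, -0.9, 2.5]
gripper_width: 13.3
grasp_force: 59.7
```

Emit:
jog_arm(
  plan=[
    [5,[0,0,0.01],[0,0,0]],
    [5,[0,0,0.02],[0,0,0]],
    [5,[0,0,0.03],[0,0,0]],
    [5,[0,0,0.04],[0,0,0]],
    [5,[0,0,0.05],[0,0,0]],
    [5,[0,0,0.06],[0,0,0]],
    [5,[0,0,0.07],[0,0,0]],
    [5,[0,0,0.07],[0,0,0]],
  ],
)

```text
clock: 9.8
position: [477.2, 33.6, 95.0]
ee_rot: [0.992, 0.124, 0.0, 0.0]
contact_force: [-3.0, -0.7, 8.8]
gripper_width: 13.5
grasp_force: 60.5
```

```bash
python3 -c "
from h import *
s=read_state();print(s['position'],s['ee_rot'],s['contact_force'],s['wrist_torque'])"
```

```text
[477.20950947  33.56617562  95.00880954] [9.92294546e-01 1.23900974e-01 2.70305019e-04 1.02447952e-04] [-2.98398206 -0.67446217  8.84165122] [ 0.05045047  0.89536469 -0.03763058]
```

Emit:
jog_arm(
  plan=[
    [5,[-0.006,0,0],[0,0,0]],
    [5,[-0.006,0,0.01],[0,0,0]],
    [5,[-0.006,0,0.02],[0,0,0]],
    [5,[-0.006,0,0.025],[0,0,0]],
    [5,[-0.006,0,0.025],[0,0,0]],
  ],
)

```text
clock: 10.42
position: [477.1, 33.6, 92.9]
ee_rot: [0.992, 0.124, 0.001, 0.0]
contact_force: [-1.9, -0.2, 10.1]
gripper_width: 13.2
grasp_force: 60.7
```

```bash
python3 -c "
from h import *
s=read_state();print(s['position'],s['ee_rot'],s['contact_force'],s['wrist_torque'])"
```

```text
[477.12241401  33.55482506  92.9140496 ] [9.92282411e-01 1.23995469e-01 8.59032563e-04 4.76995701e-05] [-1.89641226 -0.1979094  10.1485607 ] [0.04089113 0.83063626 0.01792298]
```

Emit:
jog_arm(
  plan=[
    [5,[-0.004,0,0],[0,0,0.06]],
    [5,[-0.004,0,0],[0,0,0.12]],
    [5,[-0.004,0,0],[0,0,0.18]],
    [5,[-0.004,0,0],[0,0,0.24]],
    [5,[-0.004,0,0],[0,0,0.3]],
    [5,[-0.004,0,0],[0,0,0.3]],
  ],
)

```text
clock: 11.18
position: [477.7, 33.5, 93.3]
ee_rot: [0.999, -0.033, 0.002, -0.0]
contact_force: [-0.5, -0.5, 9.0]
gripper_width: 13.6
grasp_force: 60.7
```

```bash
python3 -c "
from h import *
s=read_state();print(s['position'],s['ee_rot'],np.degrees(2*np.arctan2(s['ee_rot'][1],s['ee_rot'][0])),s['contact_force'],s['wrist_torque'])"
```

```text
[477.72258446  33.49943667  93.29873288] [ 9.99463434e-01 -3.26969361e-02  1.92934993e-03 -1.79277626e-04] -3.7474678508609798 [-0.49035477 -0.53336746  9.03077613] [-0.4124645   0.34474461 -0.06175971]
```

Emit:
jog_arm(
  plan=[
    [5,[0,0,0.005],[0,0,0.08]],
    [5,[0,0,0.005],[0,0,0.16]],
    [5,[0,0,0.005],[0,0,0.24]],
    [5,[0,0,0.005],[0,0,0.32]],
    [5,[0,0,0.005],[0,0,0.4]],
    [5,[0,0,0.005],[0,0,0.48]],
    [5,[0,0,0.005],[0,0,0.56]],
    [5,[0,0,0.005],[0,0,0.64]],
    [5,[0,0,0.005],[0,0,0.7]],
    [5,[0,0,0.005],[0,0,0.7]],
  ],
)

```text
clock: 12.42
position: [478.0, 33.5, 93.0]
ee_rot: [0.921, -0.389, 0.002, -0.001]
contact_force: [-0.7, -2.1, 9.3]
gripper_width: 13.3
grasp_force: 60.7
```

```bash
python3 -c "
from h import *
s=read_state();print(s['position'],s['ee_rot'],np.degrees(2*np.arctan2(s['ee_rot'][1],s['ee_rot'][0])),s['contact_force'],s['wrist_torque'])"
```

```text
[478.02345502  33.49562085  92.97263424] [ 0.92138978 -0.38863308  0.00204509 -0.00101013] -45.739070924193655 [-0.70715771 -2.12101355  9.28994099] [-0.53505942  0.18550988 -0.09476081]
```

Emit:
jog_arm(
  plan=[
    [5,[0,0,0],[0,0,0.07]],
    [5,[0,0,0],[0,0,0.14]],
    [5,[0,0,0],[0,0,0.21]],
    [5,[0,0,0],[0,0,0.28]],
    [5,[0,0,0],[0,0,0.34]],
    [5,[0,0,0],[0,0,0.4]],
    [5,[0,0,0],[0,0,0.4]],
  ],
)

```text
clock: 13.3
position: [477.0, 33.1, 92.6]
ee_rot: [0.82, -0.572, 0.001, -0.0]
contact_force: [-2.1, -1.4, 10.6]
gripper_width: 13.3
grasp_force: 60.8
```

```bash
python3 -c "
from h import *
s=read_state();print(s['position'],s['ee_rot'],np.degrees(2*np.arctan2(s['ee_rot'][1],s['ee_rot'][0])),s['contact_force'],s['wrist_torque'],s['joints'])"
```

```text
[476.9607814   33.1197119   92.62964275] [ 8.20387331e-01 -5.71807163e-01  1.00730691e-03 -4.26200299e-04] -69.75272997433153 [-2.12853686 -1.39325971 10.5571551 ] [-0.54032393  0.5502607  -0.02813666] [ 0.4109578   0.29571094 -0.53286946  0.0018825  -0.74043566 -0.05896476]
```

Emit:
jog_arm(
  plan=[
    [5,[0,0,-0.01],[0,0,0]],
    [5,[0,0,-0.02],[0,0,0]],
    [5,[0,0,-0.03],[0,0,0]],
    [5,[0,0,-0.04],[0,0,0]],
    [5,[0,0,-0.045],[0,0,0]],
    [5,[0,0,-0.045],[0,0,0]],
  ],
)

```text
clock: 14.05
position: [476.9, 33.2, 96.6]
ee_rot: [0.82, -0.572, 0.001, -0.0]
contact_force: [-0.7, 0.0, 6.5]
gripper_width: 13.0
grasp_force: 60.1
```

```bash
python3 -c "
from h import *
s=read_state();print(s['position'],s['ee_rot'],np.degrees(2*np.arctan2(s['ee_rot'][1],s['ee_rot'][0])),s['contact_force'],s['wrist_torque'])"
```

```text
[476.87620704  33.15259781  96.5562167 ] [ 8.20374940e-01 -5.71825153e-01  8.62727355e-04 -4.56708509e-04] -69.75523313245635 [-6.64059225e-01  3.43332247e-03  6.45691418e+00] [-0.63338477  0.19287686 -0.05014379]
```

Emit:
jog_arm(
  plan=[
    [5,[0,0,-0.005],[0,0,0]],
    [5,[0,0,-0.01],[0,0,0]],
    [5,[0,0,-0.01],[0,0,0]],
  ],
)

```text
clock: 14.42
position: [476.9, 33.2, 97.5]
ee_rot: [0.82, -0.572, 0.001, -0.0]
contact_force: [0.5, -1.9, 5.5]
gripper_width: 13.2
grasp_force: 60.0
```

```bash
python3 -c "
from h import *
s=read_state();print(s['position'],s['contact_force'],s['wrist_torque'])"
```

```text
[476.88559633  33.16710109  97.46262726] [ 0.49832445 -1.87406933  5.49990707] [-0.54719151  0.10244677 -0.00401399]
```

Emit:
jog_arm(
  plan=[
    [5,[0,0,-0.005],[0,0,0]],
    [5,[0,0,-0.01],[0,0,0]],
    [5,[0,0,-0.01],[0,0,0]],
  ],
)

```text
clock: 14.8
position: [476.8, 33.2, 98.3]
ee_rot: [0.82, -0.572, 0.001, -0.0]
contact_force: [1.1, -2.6, 5.7]
gripper_width: 12.9
grasp_force: 60.1
```

```bash
python3 -c "
from h import *
s=read_state();print(s['position'],s['contact_force'],s['wrist_torque'])"
```

```text
[476.77424171  33.22687866  98.26132455] [ 1.12846304 -2.55603322  5.67240501] [-0.9030087  -0.282418   -0.02778212]
```

Emit:
jog_arm(
  plan=[
    [18,[0,0,0],[0,0,0]],
    [25,[0,0,0],[0,0,0]],
    [35,[0,0,0],[0,0,0]],
    [45,[0,0,0],[0,0,0]],
    [45,[0,0,-0.1],[0,0,0]],
    [45,[0,0,-0.3],[0,0,0]],
    [45,[0,0,-0.6],[0,0,0]],
    [45,[0,0,-0.9],[0,0,0]],
    [45,[0,0,-0.9],[0,0,0]],
    [45,[0,0,-0.9],[0,0,0]],
  ],
)

```text
clock: 16.05
position: [475.6, 33.2, 187.8]
ee_rot: [0.82, -0.572, -0.0, -0.0]
contact_force: [-0.1, -0.1, 0.5]
gripper_width: 45.3
grasp_force: 0.0
```

Run:
```python
from h import *
s=read_state();print(s["position"],s["contact_force"],s["gripper_width"])
d=get_image("wrist");P=wcloud(d,s["position"],s["ee_rot"])
m=(P[...,2]>110)&(P[...,2]<140)&(np.hypot(P[...,0]-477,P[...,1]-34)<40)
t=P[m];print(len(t),t.mean(0),np.percentile(t[:,2],[5,50,95]))
tt=t[t[:,2]>np.percentile(t[:,2],90)-4];print(cv2.minAreaRect(tt[:,:2].astype(np.float32)),np.median(tt[:,2]))
A=np.c_[tt[:,:2],np.ones(len(tt))];print("tilt",np.linalg.lstsq(A,tt[:,2],rcond=None)[0])
m=(P[...,2]>58)&(P[...,2]<66)&(np.hypot(P[...,0]-477,P[...,1]-34)<50);print("ring z",np.median(P[m][:,2]))
cv2.imwrite("pics/w4.png",d["img"][:,:,::-1])
```

```text
[475.56072946  33.23541116 187.78121086] [-0.09006765 -0.10700289  0.45709742] 45.28399278835995
1211 [478.89898794  32.64386941 128.48381112] [118.11280928 129.8735259  131.10186317]
((478.06280517578125, 35.84503173828125), (13.676114082336426, 44.175472259521484), 20.750532150268555) 130.05170164860752
tilt [-3.59609472e-03  3.45796185e-03  1.31529978e+02]
ring z 60.843426048389475
```

View pics/w4.png

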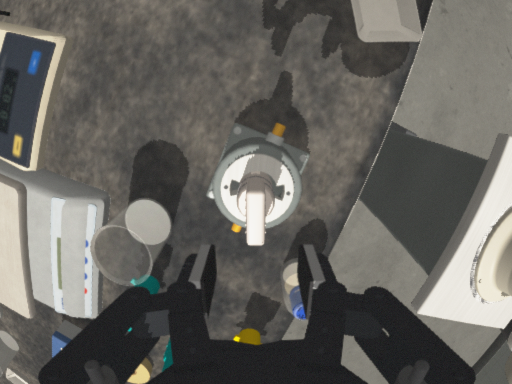

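```bash
python3 -c "
from bench import *
print(job_done())"
```

```text
the job is handed in; nothing more can be done
None
```

I fitted the cartridge into the port, turned it about 84° clockwise, released it, and handed the job in. It sits upright and measures about 38 mm above the bench, the locked height. I stopped short of the hard stop because the lugs were already under the recesses.

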